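# Brush out the mug and move the scalded jars with tongs

### The job

Finish cleaning the preserving things: take the bottle brush off its hanger, scrub the mug out with three strokes right down to its floor (between strokes draw the bristles up till their lower end is about two thirds of the way up the mug, without taking the brush out), and hang the brush back up. Then, with the sprung tongs, squeeze, lift and set every little jar down on the wooden drying board, standing upright - the jars are scalded clean, so only the tongs may touch them, never the gripper - and lay the tongs back flat on their cork mat. Leave the mug standing about where it is and the other kitchen things alone.

Things in the scene. Friction and masses are not known exactly. Their poses are not given: they have to be found in the camera images.
- mug: yellow mug, 78 mm across, 102 mm tall, loose, 0.26 kg; origin under the middle of mug and handle together; the handle points to its -y
- mug_floor (a point): centre of the mug's inner floor, on the cup's axis; 7 mm above the mug's underside and 95 mm below the rim; the inside is about 62 mm across; z along the cup's axis
- brush: bottle brush hanging upright, 204 mm long; origin at the lower end of the round white bristle head (36 mm across, 70 mm long), z up along the handle; above the head a 9 mm thick shaft, from 118 to 124 mm a round grey splash plate 54 mm across, from 124 to 204 mm a round white handle 22 mm thick; 0.07 kg
- brush_handle (a point): point on the axis of the brush handle, 166 mm above the brush's lower end, a good height to grip
- hanger: fixed steel brush hanger: foot plate 110 x 100 mm, a post at its +x side and, 135 mm up, a two-pronged fork that points to -x of the hanger; origin under the brush's place
- fork (a point): top face of the fork, midway between its prongs, where the shaft belongs: the splash plate rests on the prongs (brush origin 118 mm below). Slot 28 mm wide, open to -x, prongs end 37 mm from here in 4 mm high lips; the bristle head cannot pass the slot: lift the brush 10 to 20 mm and draw it out level to -x; hang it up in reverse. Post 48 mm to +x. Axes as the hanger's
- tongs: loose steel kitchen tongs lying flat, 165 mm long, two sprung legs side by side, 26 mm broad (upright), tips to +x; origin on the underside midway between the legs in the middle of the grip zone; z up. Hinge 55 mm to -x; the grip zone, 30 mm either way, is 44 mm wide over the legs when open, 32 mm when parallel. Hold lightly from above across the legs (along y), squeeze further to close. 0.11 kg
- tongs_jaws (a point): between the cupped jaws of the tongs, 90 mm to +x of the tongs' origin and 13 mm above their underside; a jar held sits centred here. The gap between the open jaws is about 58 mm at its narrowest; the jaws are 30 mm long
- tongs_leg (a joint): closing angle of the tongs, rad: 0 fully open (sprung, needs about 5 N at the grip zone to start), about 0.21 with the legs parallel and a jar in the jaws, 0.30 closed to the stop with nothing between (about 10 N)
- mat: fixed cork mat for the tongs, 240 mm (its x) by 90 mm (its y), 4 mm thick; origin under its centre
- board: fixed wooden drying board, 140 mm (its x) by 290 mm (its y), 12 mm thick; origin under its centre; the jars go on top, with their whole foot on it
- jar_1: small squat glass jar, round, 51 mm tall: foot 54 mm across and 17 mm high, sloping in to a steel lid 38 mm across from 24 to 51 mm, where the tongs grip it; 0.07 kg; origin under its centre, z up; may be absent
- jar_2: small squat glass jar, round, 51 mm tall: foot 54 mm across and 17 mm high, sloping in to a steel lid 38 mm across from 24 to 51 mm, where the tongs grip it; 0.07 kg; origin under its centre, z up; may be absent
- jar_3: small squat glass jar, round, 51 mm tall: foot 54 mm across and 17 mm high, sloping in to a steel lid 38 mm across from 24 to 51 mm, where the tongs grip it; 0.07 kg; origin under its centre, z up; may be absent
- bowl_small: white bowl with an amber pattern inside, 120 mm across, 56 mm tall; leave alone
- chilli_bottle: small sauce bottle with a yellow cap, 46 mm across, 178 mm tall; leave alone
- juicer_1: portable blender with a clear cup, 81 x 105 mm, 260 mm tall; leave alone
Things that resemble listed ones, but are neither listed nor needed, are in the scene too. Leave any green or purple look-alike of the jar_1 alone.

How it is judged (in metres and radians):
On the way, in this order (a step that is already met when the one before it is completed fails the run):
1. first stroke: brush head down to the mug's floor (z of brush in the frame of mug_floor below 0.018 m and horizontal distance between brush and mug_floor below 0.03 m and angle between brush's own z axis and vertical below 0.35 rad), for 0.1 s.
2. brush drawn up inside the mug (z of brush in the frame of mug_floor between 0.05 and 0.095 m and horizontal distance between brush and mug_floor below 0.03 m and angle between brush's own z axis and vertical below 0.35 rad), for 0.1 s.
3. second stroke down to the floor (all of step 1), for 0.1 s.
4. brush drawn up inside the mug again (all of step 2), for 0.1 s.
5. third stroke down to the floor (all of step 3), for 0.1 s.
6. brush hung back on its fork and let go (horizontal distance between brush and fork below 0.03 m and z of brush in the frame of fork between -0.124 and -0.112 m and angle between brush's own z axis and vertical below 0.15 rad and contact force between the fingers and brush below 0.1 N), for 0.3 s.
7. a jar lifted in the squeezed tongs (((contact force between tongs and jar_1 above 1 N and height (world z) of jar_1 above 0.016 m and value of joint tongs_leg above 0.12 rad) or (contact force between tongs and jar_2 above 1 N and height (world z) of jar_2 above 0.016 m and value of joint tongs_leg above 0.12 rad) or (contact force between tongs and jar_3 above 1 N and height (world z) of jar_3 above 0.016 m and value of joint tongs_leg above 0.12 rad))), for 0.2 s.
At the end, for the whole second after the job is handed in: each jar stands still, upright (0.1 rad), on the board (within 48 mm in x, 125 mm in y of its centre); brush hangs upright within 30 mm of the fork point; tongs lie open and flat on the mat (within 60 mm in x, 45 mm in y of its centre); mug upright, moved under 80 mm (horizontal distance between brush and fork below 0.03 m and z of brush in the frame of fork between -0.124 and -0.112 m and angle between brush's own z axis and vertical below 0.15 rad and angle between each of mug, tongs, jar_1, jar_2, jar_3's own z axis and vertical below 0.1 rad and distance of mug from where it was at the start of the episode below 0.08 m and x of tongs in the frame of mat between -0.06 and 0.06 m and y of tongs in the frame of mat between -0.045 and 0.045 m and z of tongs in the frame of mat between 0 and 0.012 m and value of joint tongs_leg below 0.03 rad and linear speed of each of tongs, jar_1, jar_2, jar_3 below 0.02 m/s and x of jar_1 in the frame of board between -0.048 and 0.048 m and y of jar_1 in the frame of board between -0.125 and 0.125 m and z of jar_1 in the frame of board between 0.008 and 0.018 m and x of jar_2 in the frame of board between -0.048 and 0.048 m and y of jar_2 in the frame of board between -0.125 and 0.125 m and z of jar_2 in the frame of board between 0.008 and 0.018 m and x of jar_3 in the frame of board between -0.048 and 0.048 m and y of jar_3 in the frame of board between -0.125 and 0.125 m and z of jar_3 in the frame of board between 0.008 and 0.018 m); the robot touches nothing.
It fails at once if the gripper touches a jar (contact force between any of the fingers, the arm and jar_1 above 0.5 N or contact force between any of the fingers, the arm and jar_2 above 0.5 N or contact force between any of the fingers, the arm and jar_3 above 0.5 N).
It fails at once if the mug is tipped over (angle between mug's own z axis and vertical above 0.6 rad).
It fails at once if a bystander is disturbed (distance of any of bowl_small, chilli_bottle, juicer_1 from where it was at the start of the episode above 0.03 m).
Of jar_1, jar_2, jar_3 only 2 to 3 are there at a start; the rules pass over those that are not, and their reading is None.
At some moment in a run one of jar_1, jar_2, jar_3 may be knocked a few centimetres aside while the robot is not near it.
It also fails if it takes over 210 s, if anything falls off the work surface, if the arm or the gripper's body presses on something with over 40 N, if the wrist force passes 120 N, or if a joint passes its speed limit or range.

### The arm

A 6-joint arm with a two-finger parallel gripper is mounted at the origin on a cart in front of the work surface, level with it; the furniture and walls round the work are solid. World frame = base frame: x ahead of the robot, y to its left, z up, the work surface at z = 0. Lengths are in m, angles in degrees, forces in N, time in s.
With the tool pointing down it reaches from about 0.35 to 0.975 m from the base axis. Payload 4.9 kg.
Tool frame: the origin (TCP) lies on the mounting face of the last link; the fingertips stand ahead of it and the grasp point (between the pads) lies 155 mm ahead of it (bot.tip_reach is the z of the fingertips in the tool frame, in m); z points along the fingers, y is the line along which they close (so a half turn about z gives the same grasp; the last joint's range is limited). The gripper opens to 85 mm and grips with 20 to 120 N. Pads are 22 mm wide; open, the fingers measure 114 mm over their backs; the gripper's body (76 mm by 85 mm) begins 54 mm behind the grasp point. The pads swing forward as they close: fully open they stand 13 mm farther back than shut.
Start: joints at [-76.662, 3.019, 92.412, -0, 84.569, -6.818], TCP at [0.215, -0.587, 0.405] pointing down, gripper open.
Joint ranges: [-172.51, 172.51], [-57.92, 126.97], [3.15, 148.05], [-58.71, 238.71], [5.1, 150.11], [-179.66, 179.66]. Speed limits (degrees/s): [147.25, 147.25, 180, 180, 180, 180].

### API

Orientations are given as a 3x3 rotation matrix whose columns are the frame's x, y, z axes.
In Python, from station import bot gives the robot as it stands. The module is installed in compiled form; this text tells all that it offers.
- The arm moves only by the shell command python3 -m handwheel 'ROWS' [OPENING]. ROWS is JSON, a list of rows, each a list of 4 numbers: the shift along the tool's x, y, z in m, then the turn about the tool's z in rad. In form: [[tx, ty, tz, spin], ...]. A call has 1 to 20 rows; each row is the pose to reach, as a shift and turn from the pose commanded when the call began, along the tool's axes at that moment; what a row does not reach only later rows make up. A row lasts 1/12 s, in which the tool goes at most 41.7 mm and 7.16 degrees, less where a joint would pass 70% of its speed; a pose out of reach is approached as far as the arm can. A call with a gripper value outside its range is refused whole. OPENING is the finger opening in m, from 0 to 0.0854, set as the call begins (- or left out, the last holds). The fingers move at their own pace and stop on an object; the grip force is fixed at half the most. Time passes only in rows, so rows that repeat a pose let the fingers close. It gives the time, the measured TCP pose, the force, the opening and the grip force at its end, in the units of the state.
- bot.state(): the state, without advancing time (a new reading comes with each control period).
- bot.capture(name): name is "side" or "top"; returns the picture (480x640x3 uint8, red, green, blue); there is no depth.
- bot.calibration(name): a dict with "fx", "fy", "cx", "cy" (pixels), "rvec" (rotation vector, rad) and "tvec" (3), from world to camera coordinates, as OpenCV has them. Camera axes: x right, y down, z forward; pixel columns grow to the right and rows downward; lengths in m; the calibration is good to about 2 mm. A picture is of the moment at which its call begins. calibration takes no time and is no camera call.
- bot.finish_job(): hands the job in; it is judged then, once.
The state is a dict: "t": time; "joint_pos": joint angles; "joint_vel": joint speeds; "joint_torque": joint torques, N m; "eef_pos": TCP position; "orientation": TCP orientation; "wrist_force": force on the tool from outside, world axes, zero at the start; "ft_torque": the same for the moment, N m; "opening": finger opening in m; "grasp_force": force on a finger pad.
Only numpy, scipy, OpenCV 4.12 (cv2) and the standard library are available. Lean on these libraries where they do the work, as an engineer would, in place of code of your own. Each camera call takes 0.05 s, during which the arm holds its last target. There are 200 camera calls.

## Working session

There is one attempt and no reset: what is moved stays moved. The work goes in short steps, Python scripts to look and compute and a shell command to move; the robot and the scene stay as the last step left them, time stands still between calls to the robot, and variables do not carry over. Pictures are saved under pics/ and viewed, at most 14 in all, crops included, and the job is handed in when it is done.

```bash
mkdir -p pics; cat > h.py <<'E'
import numpy as np, cv2
from station import bot
def cal(n):
    c=bot.calibration(n); K=np.array([[c['fx'],0,c['cx']],[0,c['fy'],c['cy']],[0,0,1]]); R=cv2.Rodrigues(np.array(c['rvec'],float))[0]
    return K,R,np.array(c['tvec'],float).ravel()
def ray(n,u,v):
    K,R,t=cal(n); d=R.T@np.linalg.inv(K)@np.array([u,v,1.]); return -R.T@t,d
def onz(n,u,v,z=0):
    o,d=ray(n,u,v); return o+d*(z-o[2])/d[2]
def px(n,p):
    K,R,t=cal(n); q=K@(R@np.array(p,float)+t); return q[:2]/q[2]
def snap(n,f,crop=None,scale=1):
    im=bot.capture(n); np.save(f'{n}.npy',im); b=im[:,:,::-1]
    if crop: x0,y0,x1,y1=crop; b=b[y0:y1,x0:x1]
    cv2.imwrite(f'pics/{f}.png',cv2.resize(b,None,fx=scale,fy=scale,interpolation=cv2.INTER_CUBIC)); return im
E
python3 - <<'E'
from h import *
for n in('top','side'):
    snap(n,n+'0'); K,R,t=cal(n); print(n,K[0,0],-R.T@t,R[2])
s=bot.state(); print(s['t'],s['eef_pos'],s['orientation'],s['opening'],bot.tip_reach)
E
```

```text
top 540.9118364815918 [-0.13103941  0.52028695  1.64776743] [ 0.41273659 -0.1972411  -0.88923814]
side 532.9088387517862 [-0.75888724 -0.27922412  0.90859067] [ 0.82870607  0.28764809 -0.48010918]
0.1 [ 0.21531116 -0.5864904   0.403559  ] [[ 9.38740462e-01  3.44624706e-01 -3.95640590e-04]
 [ 3.44624845e-01 -9.38738780e-01  1.79405139e-03]
 [ 2.46871269e-04 -1.82049621e-03 -9.99998312e-01]] 0.08524521436212953 0.1734
```

View pics/top0.png

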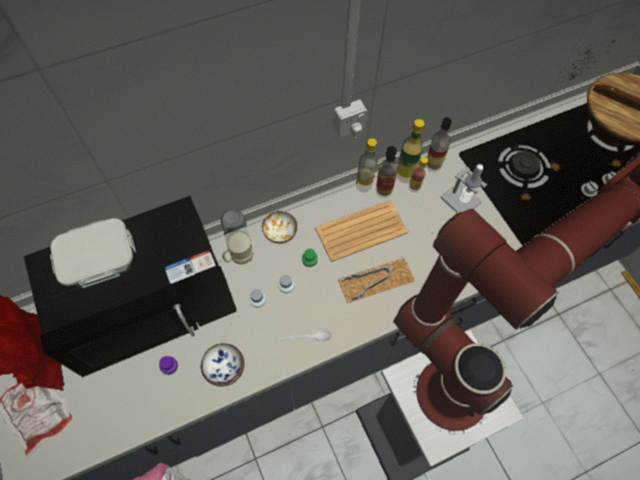

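View pics/side0.png

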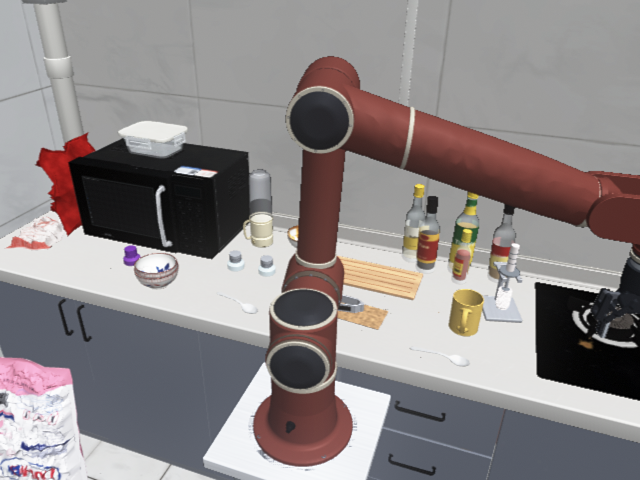

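Top view: jars at (257,297) and (286,283), green and purple look-alikes at (310,257) and (168,365), board (362,231), mat with tongs (376,281), hanger (465,190); arm hides the mug. Side view: yellow mug at (466,312), cream mug look-alike at (261,230), brush at (508,275). I'll crop these for detail.

```bash
python3 - <<'E'
from h import *
t=np.load('top.npy')[:,:,::-1]; s=np.load('side.npy')[:,:,::-1]
a=cv2.resize(t[150:350,230:510],(784,560),interpolation=cv2.INTER_CUBIC)
b=cv2.resize(s[220:370,400:600],(800,600),interpolation=cv2.INTER_CUBIC)
cv2.imwrite('pics/a.png',a); cv2.imwrite('pics/b.png',b)
f=lambda n,u,v,z:print(n,u,v,onz(n,u,v,z).round(3))
f('top',257,297,.04);f('top',286,283,.04);f('side',236,262,.04);f('side',267,266,.04)
f('top',465,200,0);f('side',503,310,0);f('top',376,281,.004);f('top',362,231,.012);f('side',466,330,0)
E
```

```text
top 257 297 [0.508 0.419 0.04 ]
top 286 283 [0.515 0.316 0.04 ]
side 236 262 [0.484 0.401 0.04 ]
side 267 266 [0.496 0.303 0.04 ]
top 465 200 [ 0.563 -0.397  0.   ]
side 503 310 [ 0.574 -0.39   0.   ]
top 376 281 [0.414 0.039 0.004]
top 362 231 [ 0.596 -0.001  0.012]
side 466 330 [ 0.446 -0.299  0.   ]
```

View pics/a.png

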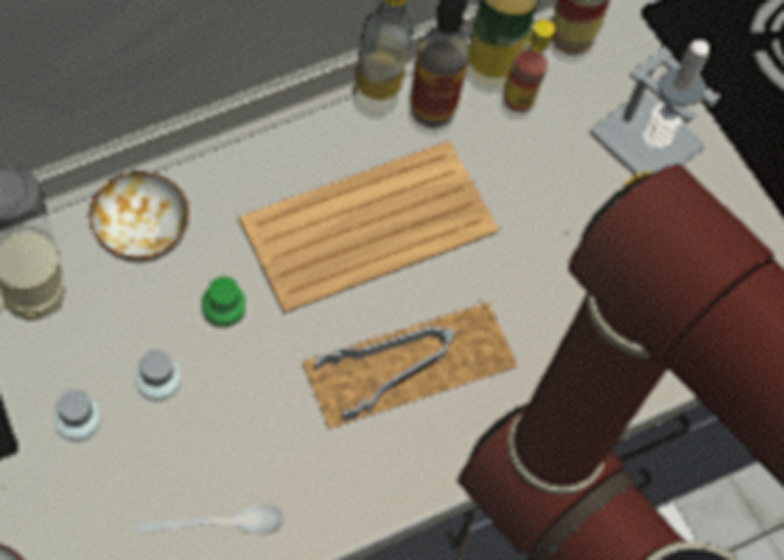

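View pics/b.png

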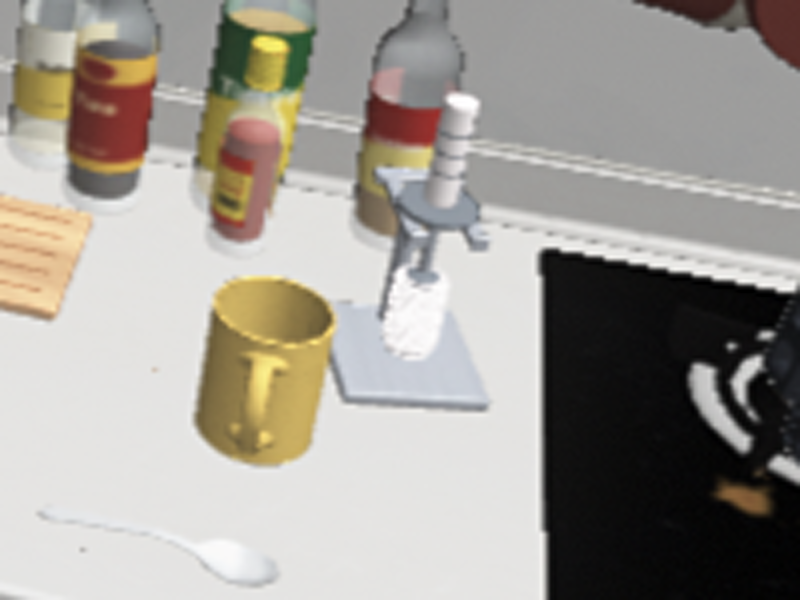

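Crops: hanger with post at side-crop (395,290) behind the brush, prong tips near (412,237) and (481,242); mug rim centre (272,312), handle towards the camera; tongs on mat with hinge at top-crop (447,335), tips (320,360)/(347,415). Candidates: mug yellow (466,312) vs cream (261,230) in the side view, yellow chosen; jars steel-lidded (257,297), (286,283) vs green (310,257), purple (168,365); bowl amber (279,227) vs blue one – untouched.

```bash
python3 - <<'E'
from h import *
A=lambda u,v,z:onz('top',230+u/2.8,150+v/2.8,z).round(3)
B=lambda u,v,z:onz('side',400+u/4,220+v/4,z).round(3)
print('handle top',A(698,46,.221),B(462,100,.221))
print('splash',A(683,93,.141),B(440,203,.141))
print('tips',A(714,98,.137),B(412,237,.137),B(481,242,.137))
print('post base',A(632,118,.0),'plate corners',A(592,130,0),A(703,148,0),B(350,403,.004),B(488,406,.004),B(455,308,.004))
print('mug rim L,R,near,far',B(212,310,.102),B(333,320,.102),B(272,345,.102),B(275,278,.102),'mug foot',B(262,462,0))
print('hinge',A(450,335,.017),'tips',A(320,360,.017),A(347,415,.017))
print('mat',A(302,365,.004),A(487,303,.004),A(516,362,.004),A(330,427,.004))
print('board',A(240,217,.012),A(450,142,.012),A(497,228,.012),A(287,310,.012))
for c in ((75,397),(157,363)): print('lid',A(*c,.051))
print('bowl',A(138,215,.05),'chilli',A(520,100,0))
E
```

```text
handle top [ 0.559 -0.382  0.221] [ 0.556 -0.383  0.221]
splash [ 0.547 -0.38   0.141] [ 0.557 -0.384  0.141]
tips [ 0.528 -0.413  0.137] [ 0.513 -0.368  0.137] [ 0.523 -0.411  0.137]
post base [ 0.605 -0.384  0.   ] plate corners [ 0.611 -0.328  0.   ] [ 0.529 -0.443  0.   ] [ 0.502 -0.351  0.004] [ 0.532 -0.44   0.004] [ 0.645 -0.416  0.004]
mug rim L,R,near,far [ 0.435 -0.253  0.102] [ 0.452 -0.327  0.102] [ 0.41  -0.293  0.102] [ 0.487 -0.288  0.102] mug foot [ 0.422 -0.3    0.   ]
hinge [ 0.426 -0.021  0.017] tips [0.46  0.133 0.017] [0.385 0.135 0.017]
mat [0.468 0.152 0.004] [ 0.449 -0.085  0.004] [ 0.367 -0.08   0.004] [0.384 0.156 0.004]
board [0.674 0.139 0.012] [ 0.663 -0.148  0.012] [ 0.531 -0.143  0.012] [0.536 0.14  0.012]
lid [0.521 0.413 0.051]
lid [0.521 0.313 0.051]
bowl [0.708 0.258 0.05 ] chilli [ 0.688 -0.266  0.   ]
```

```bash
cat >> h.py <<'E'
def go(*targets, yaw=None, zoff=.155):
    """print tool shift (and spin) for grasp-point targets (world x,y,z); yaw = wanted heading of tool x in world, deg"""
    s=bot.state(); R=np.array(s['orientation']); p=np.array(s['eef_pos'])
    y0=np.degrees(np.arctan2(R[1,0],R[0,0])); print('t',round(s['t'],2),'grasp',(p+R[:,2]*zoff).round(4),'yaw',y0.round(2),'open',round(s['opening'],4),'F',np.round(s['wrist_force'],1),'grip',round(s['grasp_force'],1))
    for q in targets:
        d=R.T@(np.array(q)-p-np.array([0,0,-zoff])); print(q,'->',d.round(4),'spin',None if yaw is None else round(np.radians(-((yaw-y0+180)%360-180)),3),'rows>=',round(np.linalg.norm(d)/.0417,1))
E
python3 -c "
from h import *
go((.558,-.383,.31),(.558,-.383,.183))"
```

```text
t 0.1 grasp [ 0.2152 -0.5862  0.2486] yaw 20.16 open 0.0852 F [ 0.3 -0.2 -0. ] grip 0.0
(0.558, -0.383, 0.31) -> [ 0.3918 -0.073  -0.0612] spin None rows>= 9.7
(0.558, -0.383, 0.183) -> [ 0.3918 -0.0728  0.0658] spin None rows>= 9.7
```

```bash
python3 -m handwheel '[[0.03,0,-0.04,0],[0.06,-0.01,-0.06,0],[0.1,-0.02,-0.062,0],[0.14,-0.03,-0.062,0],[0.18,-0.035,-0.062,0],[0.22,-0.04,-0.062,0],[0.26,-0.05,-0.062,0],[0.3,-0.055,-0.062,0],[0.34,-0.065,-0.062,0],[0.375,-0.07,-0.062,0],[0.392,-0.073,-0.062,0],[0.392,-0.073,-0.062,0],[0.392,-0.073,-0.062,0]]' 0.07; python3 - <<'E'
from h import *
go((.558,-.383,.183))
t=snap('top','t1'); s=snap('side','s1')
a=np.hstack([cv2.resize(t[140:340,340:540,::-1],(400,400)),cv2.resize(s[200:400,380:580,::-1],(400,400))]); cv2.imwrite('pics/c.png',a)
E
```

```text
t: 1.18
eef_pos: [0.5585, -0.3828, 0.4659]
orientation: [[0.938, 0.346, -0.002], [0.346, -0.938, 0.0], [-0.001, -0.001, -1.0]]
wrist_force: [-0.5, 0.4, -0.7]
opening: 0.0698
grasp_force: 0.0
t 1.18 grasp [ 0.5583 -0.3828  0.3109] yaw 20.23 open 0.0698 F [-0.5  0.4 -0.7] grip 0.0
(0.558, -0.383, 0.183) -> [-4.000e-04  1.000e-04  1.279e-01] spin None rows>= 3.1
```

View pics/c.png

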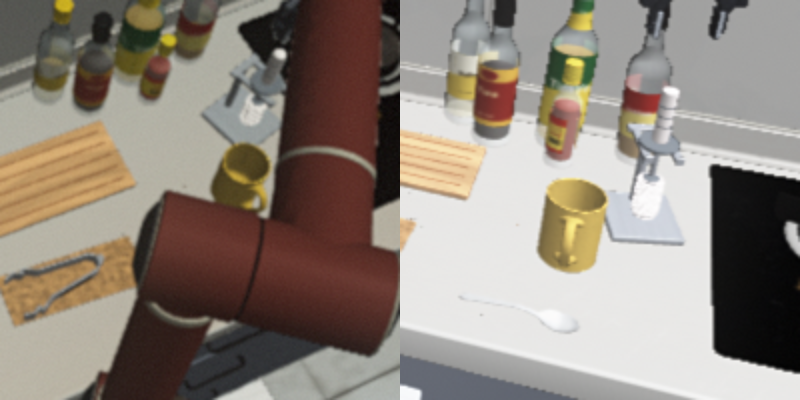

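The crop shows mug rim from above at (246,160) with handle towards the robot/right (262,195), and the open fingers centred above the brush in the side view (655,20)/(720,25). Descend and grip.

```bash
python3 -c "
from h import *
print(px('side',(.558,-.383,.293)),onz('top',340+246/2,140+161/2,.102), onz('top',340+214/2,140+161/2,.102),onz('top',340+271/2,140+161/2,.102))
"
python3 -m handwheel '[[0,0,0.03,0],[0,0,0.07,0],[0,0,0.1,0],[0,0,0.12,0],[0,0,0.128,0],[0,0,0.128,0],[0,0,0.128,0]]' && python3 -m handwheel '[[0,0,0,0],[0,0,0,0],[0,0,0,0],[0,0,0,0],[0,0,0,0],[0,0,0,0],[0,0,0,0],[0,0,0,0]]' 0.012
python3 -c "
from h import *
go((.558,-.383,.198),(.558-.085*.97,-.383-.085*.24,.198),(.47,-.405,.33),(.446,-.29,.33),(.446,-.29,.18))"
```

```text
[521.07628163 220.08013648] [ 0.45517114 -0.29260643  0.102     ] [ 0.47676054 -0.24453195  0.102     ] [ 0.43829475 -0.33018614  0.102     ]
t: 1.87
eef_pos: [0.5576, -0.3841, 0.3398]
orientation: [[0.939, 0.343, 0.001], [0.343, -0.939, -0.001], [0.0, 0.001, -1.0]]
wrist_force: [0.6, -0.1, 0.6]
opening: 0.0699
grasp_force: 0.0
t: 2.53
eef_pos: [0.5585, -0.3834, 0.3404]
orientation: [[0.939, 0.345, 0.002], [0.345, -0.939, -0.002], [0.001, 0.003, -1.0]]
wrist_force: [0.0, -1.2, 5.1]
opening: 0.0209
grasp_force: 58.5
t 2.53 grasp [ 0.5589 -0.3837  0.1854] yaw 20.16 open 0.0209 F [ 0.  -1.2  5.1] grip 58.5
(0.558, -0.383, 0.198) -> [-0.0004 -0.0005 -0.0126] spin None rows>= 0.3
(0.47555000000000003, -0.4034, 0.198) -> [-0.0848 -0.0098 -0.0128] spin None rows>= 2.1
(0.47, -0.405, 0.33) -> [-0.0904 -0.0099 -0.1448] spin None rows>= 4.1
(0.446, -0.29, 0.33) -> [-0.0733 -0.1261 -0.145 ] spin None rows>= 4.9
(0.446, -0.29, 0.18) -> [-0.0735 -0.1265  0.005 ] spin None rows>= 3.5
```

```bash
python3 -m handwheel '[[0,0,-0.008,0],[0,0,-0.014,0],[0,0,-0.014,0],[-0.02,-0.003,-0.014,0],[-0.04,-0.005,-0.014,0],[-0.06,-0.007,-0.014,0],[-0.08,-0.01,-0.014,0],[-0.088,-0.01,-0.014,0],[-0.088,-0.01,-0.014,0],[-0.088,-0.01,-0.05,0],[-0.088,-0.01,-0.09,0],[-0.088,-0.01,-0.13,0],[-0.088,-0.01,-0.145,0],[-0.08,-0.05,-0.145,0],[-0.072,-0.085,-0.145,0],[-0.07,-0.115,-0.145,0],[-0.07,-0.127,-0.145,0],[-0.07,-0.127,-0.145,0],[-0.07,-0.127,-0.145,0]]'
python3 - <<'E'
from h import *
go((.45,-.291,.33))
t=snap('top','t2'); s=snap('side','s2')
a=np.hstack([cv2.resize(t[120:320,360:560,::-1],(400,400)),cv2.resize(s[200:400,380:580,::-1],(400,400))]); cv2.imwrite('pics/d.png',a)
E
```

```text
t: 4.12
eef_pos: [0.4491, -0.2878, 0.4837]
orientation: [[0.938, 0.346, 0.001], [0.346, -0.938, -0.001], [0.0, 0.001, -1.0]]
wrist_force: [1.2, -0.0, -0.3]
opening: 0.0208
grasp_force: 59.1
t 4.12 grasp [ 0.4492 -0.2879  0.3287] yaw 20.22 open 0.0208 F [ 1.2 -0.  -0.3] grip 59.1
(0.45, -0.291, 0.33) -> [-0.0003  0.0033 -0.0013] spin None rows>= 0.1
```

View pics/d.png

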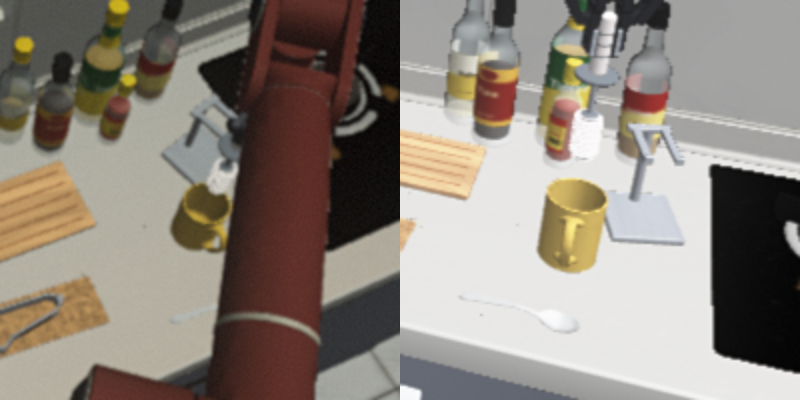

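Side crop: brush held upright, bristle bottom at (585,156), mug rim centre (575,197); empty fork at (655,145).

```bash
python3 - <<'E'
from h import *
f=lambda u,v:(380+(u-400)/2,200+v/2)
p=px('side',(.449,-.288,.161)); print('brush bottom expected crop',(p[0]-380)*2+400,(p[1]-200)*2)
im=np.load('side.npy'); hsv=cv2.cvtColor(im,cv2.COLOR_RGB2HSV)
m=cv2.inRange(hsv,(18,110,60),(32,255,255)); m[:285]=0;m[:,:440]=0;m[:,490:]=0
n,l,st,c=cv2.connectedComponentsWithStats(m); k=1+np.argmax(st[1:,4]); ys,xs=np.where(l==k); print('mug bbox',st[k])
for v in (292,298,305): r=xs[ys==v]; print(v,r.min(),r.max())
top=ys.min(); 
for z in(.102,):
  L=onz('side',xs.min(),299,z);R=onz('side',xs.max()+1,299,z);F=onz('side',(xs.min()+xs.max())/2,top,z); print(L,R,F)
print('fork: crossbar',onz('side',*f(635,129),.135),onz('side',*f(667,127),.135),'tips',onz('side',*f(643,158),.139),onz('side',*f(681,161),.139))
E
```

```text
brush bottom expected crop 581.9553447551217 156.85185047365894
mug bbox [ 450  289   33   47 1217]
292 455 476
298 454 482
305 453 481
[ 0.42585685 -0.24602902  0.102     ] [ 0.45584732 -0.3265515   0.102     ] [ 0.48708833 -0.28068932  0.102     ]
fork: crossbar [ 0.58831136 -0.35102162  0.135     ] [ 0.60942865 -0.39250206  0.135     ] tips [ 0.50994027 -0.36390462  0.139     ] [ 0.52002696 -0.41101396  0.139     ]
```

```bash
python3 -m handwheel '[[0,0,0.03,0],[0,0,0.06,0],[0,0,0.08,0],[0,0,0.1,0],[0,0,0.1,0],[0,0,0.1,0]]'; python3 - <<'E'
from h import *
go((.449,-.29,.181))
s=snap('side','s3',(420,220,520,345),4)
E
```

```text
t: 4.72
eef_pos: [0.4487, -0.2888, 0.3823]
orientation: [[0.939, 0.344, -0.003], [0.344, -0.939, 0.002], [-0.002, -0.003, -1.0]]
wrist_force: [-0.8, -0.3, 0.0]
opening: 0.0208
grasp_force: 59.1
t 4.72 grasp [ 0.4483 -0.2885  0.2273] yaw 20.09 open 0.0208 F [-0.8 -0.3  0. ] grip 59.1
(0.449, -0.29, 0.181) -> [-0.      0.0014  0.0463] spin None rows>= 1.1
```

View pics/s3.png

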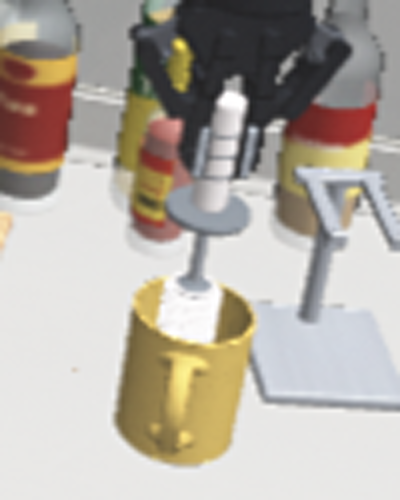

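The head is inside the mug, centred (192 vs rim centre 194), with no force. Now strokes.

```bash
python3 -m handwheel '[[0,0.001,0.025,0],[0,0.001,0.04,0],[0,0.001,0.046,0],[0,0.001,0.046,0],[0,0.001,0.046,0],[0,0.001,0.046,0]]'; python3 -m handwheel '[[0,0,-0.03,0],[0,0,-0.055,0],[0,0,-0.062,0],[0,0,-0.062,0],[0,0,-0.062,0],[0,0,-0.062,0],[0,0,-0.03,0],[0,0,-0.01,0],[0,0,0,0],[0,0,0,0],[0,0,0,0],[0,0,0,0]]'; python3 -m handwheel '[[0,0,-0.03,0],[0,0,-0.055,0],[0,0,-0.062,0],[0,0,-0.062,0],[0,0,-0.062,0],[0,0,-0.062,0],[0,0,-0.03,0],[0,0,-0.01,0],[0,0,0,0],[0,0,0,0],[0,0,0,0],[0,0,0,0]]'; python3 -c "
from h import *
go((.45,-.29,.335),(.47,-.41,.335),(.47,-.404,.2))"
```

```text
t: 5.27
eef_pos: [0.4496, -0.2894, 0.3398]
orientation: [[0.939, 0.345, 0.003], [0.345, -0.939, -0.002], [0.002, 0.003, -1.0]]
wrist_force: [0.1, -0.8, -1.0]
opening: 0.0209
grasp_force: 59.1
t: 6.27
eef_pos: [0.4493, -0.2891, 0.3386]
orientation: [[0.939, 0.345, 0.001], [0.345, -0.939, -0.001], [0.0, 0.001, -1.0]]
wrist_force: [-0.1, -0.4, -0.2]
opening: 0.0205
grasp_force: 59.1
t: 7.27
eef_pos: [0.4493, -0.2892, 0.3387]
orientation: [[0.939, 0.345, 0.001], [0.345, -0.939, -0.001], [0.0, 0.001, -1.0]]
wrist_force: [0.5, -0.1, -0.9]
opening: 0.0204
grasp_force: 59.1
t 7.27 grasp [ 0.4494 -0.2893  0.1837] yaw 20.16 open 0.0204 F [ 0.5 -0.1 -0.9] grip 59.1
(0.45, -0.29, 0.335) -> [ 0.0004  0.0012 -0.1513] spin None rows>= 3.6
(0.47, -0.41, 0.335) -> [-0.0222  0.1207 -0.1512] spin None rows>= 4.7
(0.47, -0.404, 0.2) -> [-0.0201  0.1149 -0.0162] spin None rows>= 2.8
```

```bash
python3 -m handwheel '[[0,0,-0.04,0],[0,0,-0.08,0],[0,0,-0.12,0],[0,0,-0.15,0],[0,0.02,-0.15,0],[-0.01,0.06,-0.15,0],[-0.02,0.1,-0.15,0],[-0.02,0.115,-0.15,0],[-0.02,0.115,-0.15,0],[-0.02,0.115,-0.11,0],[-0.02,0.115,-0.07,0],[-0.02,0.115,-0.035,0],[-0.02,0.115,-0.016,0],[-0.02,0.115,-0.016,0],[-0.02,0.115,-0.016,0]]'; python3 - <<'E'
from h import *
go((.559,-.3835,.2),(.559,-.3835,.1835))
t=bot.capture('top'); s=snap('side','s4')
a=np.hstack([cv2.resize(t[120:320,360:560,::-1],(400,400)),cv2.resize(s[200:350,430:580,::-1],(400,400))]); cv2.imwrite('pics/e.png',a)
E
```

```text
t: 8.52
eef_pos: [0.4699, -0.4031, 0.3539]
orientation: [[0.939, 0.345, -0.001], [0.345, -0.939, 0.001], [-0.0, -0.001, -1.0]]
wrist_force: [-0.7, 0.6, -0.1]
opening: 0.0208
grasp_force: 59.3
t 8.52 grasp [ 0.4698 -0.4029  0.1989] yaw 20.19 open 0.0208 F [-0.7  0.6 -0.1] grip 59.3
(0.559, -0.3835, 0.2) -> [ 0.0903  0.0124 -0.0012] spin None rows>= 2.2
(0.559, -0.3835, 0.1835) -> [0.0903 0.0124 0.0153] spin None rows>= 2.2
```

View pics/e.png

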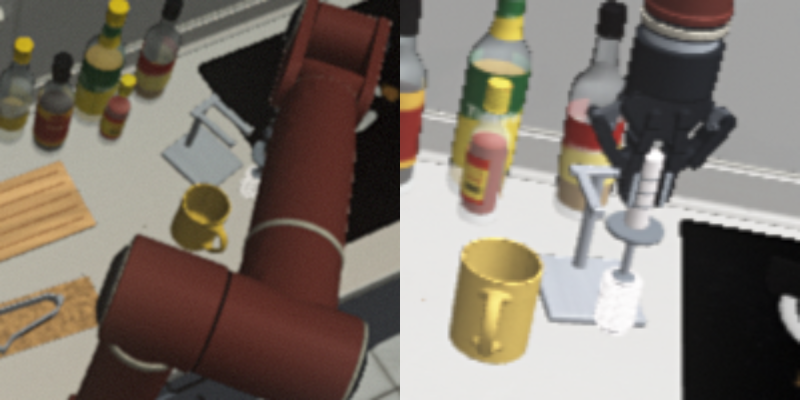

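The brush hangs upright in the grip at (640,230), in front of the fork (600,190); the mug stands in place. Insert, lower, release.

```bash
python3 -m handwheel '[[0.02,0.003,-0.001,0],[0.04,0.005,-0.001,0],[0.06,0.008,-0.001,0],[0.08,0.011,-0.001,0],[0.09,0.012,-0.001,0],[0.09,0.012,-0.001,0],[0.09,0.012,0.006,0],[0.09,0.012,0.011,0],[0.09,0.012,0.014,0],[0.09,0.012,0.014,0],[0.09,0.012,0.014,0]]'; python3 -m handwheel '[[0,0,0,0],[0,0,0,0],[0,0,0,0],[0,0,0,0],[0,0,0,0],[0,0,-0.04,0],[0,0,-0.08,0],[0,0,-0.1,0],[0,0,-0.1,0]]' 0.06;  python3 - <<'E'
from h import *
go((.559,-.3835,.2))
s=snap('side','s5',(430,200,580,350),4)
E
```

```text
t: 9.53
eef_pos: [0.5577, -0.3844, 0.3403]
orientation: [[0.939, 0.344, -0.0], [0.344, -0.939, 0.0], [-0.0, -0.0, -1.0]]
wrist_force: [-2.4, 0.3, 3.5]
opening: 0.0203
grasp_force: 59.5
t: 10.28
eef_pos: [0.5592, -0.3845, 0.448]
orientation: [[0.939, 0.345, 0.009], [0.345, -0.939, -0.008], [0.006, 0.011, -1.0]]
wrist_force: [0.2, 0.0, 0.4]
opening: 0.0597
grasp_force: 0.0
t 10.28 grasp [ 0.5607 -0.3857  0.293 ] yaw 20.17 open 0.0597 F [0.2 0.  0.4] grip 0.0
(0.559, -0.3835, 0.2) -> [-0.0004 -0.002   0.093 ] spin None rows>= 2.2
```

View pics/s5.png

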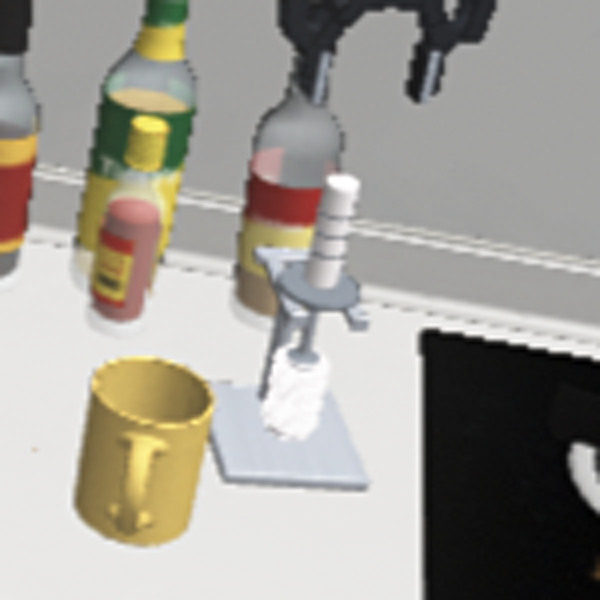

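Brush hangs with splash plate on the fork at (320,290). Now look over the left part for jars (incl. a possible third) with the arm out of the way.

```bash
python3 - <<'E'
from h import *
t=bot.capture('top');np.save('t6.npy',t); s=bot.capture('side');np.save('s6.npy',s)
a=np.vstack([cv2.resize(t[190:340,200:440,::-1],(480,300),interpolation=cv2.INTER_CUBIC),cv2.resize(s[210:360,190:430,::-1],(480,300),interpolation=cv2.INTER_CUBIC)]); cv2.imwrite('pics/f.png',a)
print(onz('top',310,254,.051))
for n in('top',):
  print([px('side',p).round() for p in((.521,.413,.051),(.521,.313,.051),(.425,-.021,.017),(.425,.134,.017))])
E
```

```text
[0.57243617 0.20568764 0.051     ]
[array([238., 252.]), array([267., 258.]), array([364., 308.]), array([311., 296.])]
```

View pics/f.png

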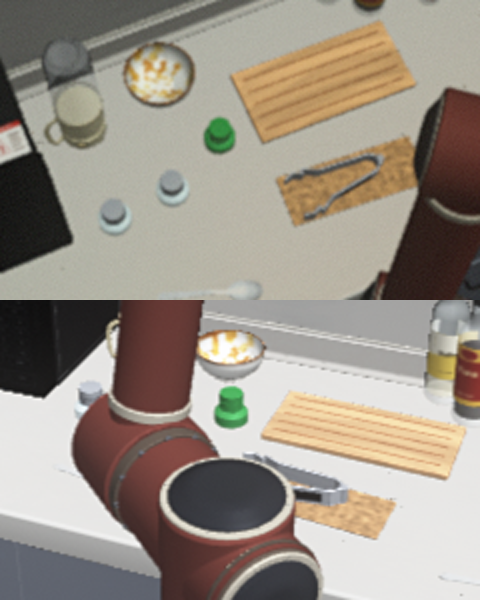

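Only two jars, lids at top-crop (114,210) and (172,184); green look-alike (220,133); tongs on the mat with hinge (380,158) and tips (288,178)/(307,216). Approach the tongs.

```bash
python3 -c "
from h import *
go((.425,.033,.28),(.425,.033,.1),yaw=91.3)"
```

```text
t 10.43 grasp [ 0.5584 -0.3838  0.2839] yaw 20.16 open 0.06 F [-0.3  0.5 -0.7] grip 0.0
(0.425, 0.033, 0.28) -> [ 0.0184 -0.4374  0.0043] spin -1.242 rows>= 10.5
(0.425, 0.033, 0.1) -> [ 0.0185 -0.4372  0.1843] spin -1.242 rows>= 11.4
```

```bash
python3 -m handwheel '[[0,-0.03,0,-0.1],[0,-0.07,0,-0.2],[0.005,-0.11,0,-0.3],[0.005,-0.15,0,-0.42],[0.01,-0.19,0,-0.54],[0.01,-0.23,0,-0.66],[0.01,-0.27,0,-0.78],[0.015,-0.31,0,-0.9],[0.015,-0.35,0,-1.02],[0.018,-0.39,0.02,-1.14],[0.018,-0.42,0.05,-1.242],[0.018,-0.437,0.09,-1.242],[0.018,-0.437,0.13,-1.242],[0.018,-0.437,0.16,-1.242],[0.018,-0.437,0.184,-1.242],[0.018,-0.437,0.184,-1.242],[0.018,-0.437,0.184,-1.242]]' 0.07; python3 - <<'E'
from h import *
go((.425,.033,.024),yaw=91.3)
t=bot.capture('top'); s=bot.capture('side')
cv2.imwrite('pics/g.png',np.vstack([cv2.resize(t[220:320,320:440,::-1],(480,300),interpolation=cv2.INTER_CUBIC),cv2.resize(s[210:360,260:500,::-1],(480,300),interpolation=cv2.INTER_CUBIC)]))
E
```

```text
t: 11.85
eef_pos: [0.4235, 0.0326, 0.253]
orientation: [[-0.023, 1.0, -0.006], [1.0, 0.023, 0.001], [0.001, -0.006, -1.0]]
wrist_force: [0.7, 0.9, 0.2]
opening: 0.07
grasp_force: 0.0
t 11.85 grasp [0.4225 0.0327 0.098 ] yaw 91.32 open 0.07 F [0.7 0.9 0.2] grip 0.0
(0.425, 0.033, 0.024) -> [0.0003 0.002  0.074 ] spin 0.0 rows>= 1.8
```

View pics/g.png

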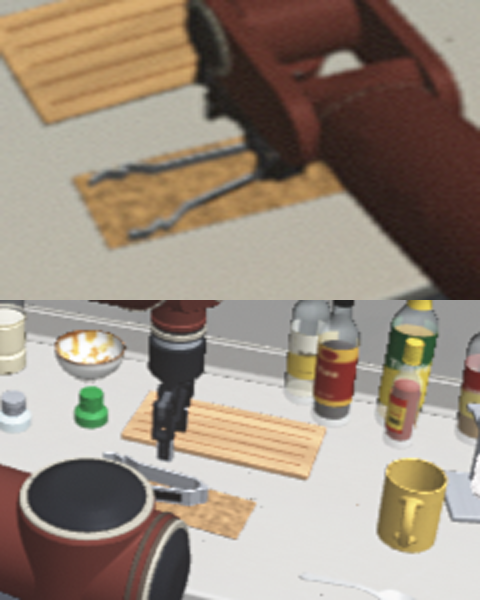

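Fingers straddle above the tongs' legs, aligned; tongs lie at side-crop (107,455)–(207,490). Descend and hold lightly.

```bash
python3 -m handwheel '[[0,0.001,0.03,0],[0,0.001,0.05,0],[0,0.001,0.062,0],[0,0.001,0.068,0],[0,0.001,0.073,0],[0,0.001,0.073,0],[0,0.001,0.073,0]]'; python3 -m handwheel '[[0,0,0,0],[0,0,0,0],[0,0,0,0],[0,0,0,0]]' 0.044;python3 -m handwheel '[[0,0,0,0],[0,0,0,0],[0,0,0,0],[0,0,0,0]]' 0.041; python3 -c "
from h import *
go((.425,.033,.1),yaw=50)"
```

```text
t: 12.53
eef_pos: [0.4267, 0.0323, 0.184]
orientation: [[-0.023, 1.0, 0.002], [1.0, 0.023, -0.0], [-0.0, 0.002, -1.0]]
wrist_force: [0.4, 0.2, 1.0]
opening: 0.07
grasp_force: 0.0
t: 12.87
eef_pos: [0.4266, 0.0324, 0.1839]
orientation: [[-0.023, 1.0, 0.002], [1.0, 0.023, -0.0], [-0.0, 0.002, -1.0]]
wrist_force: [-0.4, -0.3, 4.6]
opening: 0.0441
grasp_force: 6.5
t: 13.2
eef_pos: [0.4269, 0.0324, 0.1843]
orientation: [[-0.023, 1.0, 0.003], [1.0, 0.023, -0.0], [-0.0, 0.003, -1.0]]
wrist_force: [-0.3, 0.0, 7.5]
opening: 0.0413
grasp_force: 8.8
t 13.2 grasp [0.4274 0.0324 0.0293] yaw 91.31 open 0.0413 F [-0.3  0.   7.5] grip 8.8
(0.425, 0.033, 0.1) -> [ 0.0007 -0.0017 -0.0707] spin 0.721 rows>= 1.7
```

```bash
python3 -m handwheel '[[0,0,-0.01,0],[0,0,-0.03,0],[0,0,-0.06,0],[0,0,-0.09,0],[0,0,-0.11,0.1],[0,0,-0.11,0.2],[0,0,-0.11,0.3],[0,0,-0.11,0.42],[0,0,-0.11,0.54],[0,0,-0.11,0.66],[0,0,-0.11,0.721],[0,0,-0.11,0.721]]'; python3 -c "
from h import *
go((.463,.244,.135),yaw=50)"
```

```text
t: 14.2
eef_pos: [0.4254, 0.0325, 0.2926]
orientation: [[0.643, 0.766, -0.001], [0.766, -0.643, -0.0], [-0.001, -0.001, -1.0]]
wrist_force: [-0.0, 0.4, -1.1]
opening: 0.0412
grasp_force: 5.9
t 14.2 grasp [0.4253 0.0325 0.1376] yaw 49.96 open 0.0412 F [-0.   0.4 -1.1] grip 5.9
(0.463, 0.244, 0.135) -> [ 0.1861 -0.1073  0.0025] spin -0.001 rows>= 5.2
```

```bash
python3 -m handwheel '[[0.02,-0.02,0,0],[0.05,-0.04,0,0],[0.08,-0.06,0,0],[0.1,-0.08,0,0],[0.12,-0.1,0,0],[0.126,-0.107,0,0],[0.126,-0.107,0,0],[0.126,-0.107,0,0],[0.126,-0.107,0,0]]'; python3 - <<'E'
from h import *
go((.463,.244,.135),yaw=50)
t=bot.capture('top'); s=bot.capture('side'); np.save('t7.npy',t);np.save('s7.npy',s)
cv2.imwrite('pics/i.png',np.hstack([cv2.resize(t[230:330,240:340,::-1],(400,400),interpolation=cv2.INTER_CUBIC),cv2.resize(s[200:300,220:320,::-1],(400,400),interpolation=cv2.INTER_CUBIC)]))
E
```

```text
t: 14.95
eef_pos: [0.4249, 0.1968, 0.2926]
orientation: [[0.643, 0.766, -0.0], [0.766, -0.643, -0.001], [-0.001, 0.0, -1.0]]
wrist_force: [0.4, -0.1, -0.7]
opening: 0.0412
grasp_force: 5.9
t 14.95 grasp [0.4248 0.1967 0.1376] yaw 49.99 open 0.0412 F [ 0.4 -0.1 -0.7] grip 5.9
(0.463, 0.244, 0.135) -> [ 0.0606 -0.0011  0.0025] spin -0.0 rows>= 1.5
```

View pics/i.png

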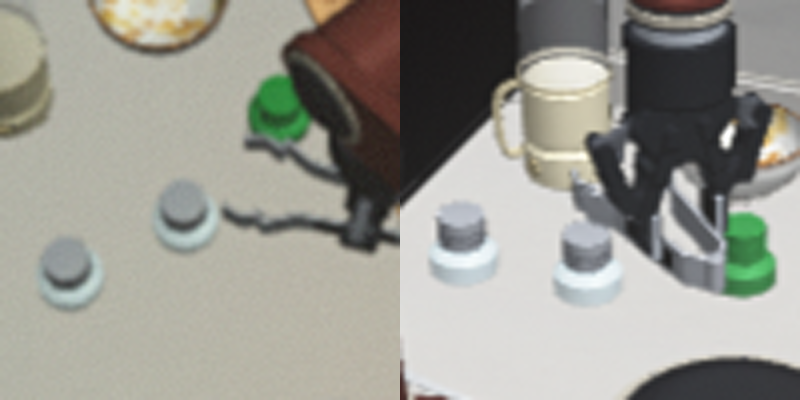

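Top crop: lids at (183,203) and (67,260), tong tips at (248,143) and (226,213). Side crop: lids (586,232), (460,213); tongs level in the grip.

```bash
python3 - <<'E'
from h import *
T=lambda u,v,z:onz('top',240+u/4,230+v/4,z)
S=lambda u,v,z:onz('side',220+(u-400)/4,200+v/4,z)
print('B',T(183,203,.051),S(586,232,.051)); print('A',T(67,260,.051),S(460,213,.051))
a,b=T(246,143,.13),T(224,212,.13); m=(a+b)/2; print('tips',a,b,np.linalg.norm(a-b),'mid',m)
g=np.array([.4248,.1967]); d=m[:2]-g; print(np.linalg.norm(d),np.degrees(np.arctan2(d[1],d[0])))
a=S(574,185,.13); print('side tip',a)
E
```

```text
B [0.51769027 0.31520029 0.051     ] [0.52191579 0.31549372 0.051     ]
A [0.51045049 0.41751065 0.051     ] [0.51345302 0.41914057 0.051     ]
tips [0.51172964 0.26158301 0.13      ] [0.4660374  0.29992416 0.13      ] 0.059647502843623905 mid [0.48888352 0.28075358 0.13      ]
0.10569627688276771 52.677641845197634
side tip [0.46098847 0.29545827 0.13      ]
```

```bash
python3 -c "
from h import *
go((.4658,.2444,.1376),(.4658,.2444,.08),(.4658,.2444,.0525))"; python3 -m handwheel '[[0,0,0,0],[0.02,0,0,0],[0.045,0,0,0],[0.0625,-0.0002,0,0],[0.0625,0,0,0],[0.0625,0,0,0],[0.0625,0,0,0]]'; python3 -c "
from h import *
go((.4658,.2444,.085),(.4658,.2444,.0525))"
```

```text
t 15.05 grasp [0.425  0.1966 0.1377] yaw 49.93 open 0.041 F [ 0.8 -0.3 -1.7] grip 5.9
(0.4658, 0.2444, 0.1376) -> [0.0628 0.0004 0.0001] spin None rows>= 1.5
(0.4658, 0.2444, 0.08) -> [0.0628 0.0004 0.0577] spin None rows>= 2.0
(0.4658, 0.2444, 0.0525) -> [0.0628 0.0004 0.0852] spin None rows>= 2.5
t: 15.63
eef_pos: [0.4648, 0.2449, 0.2924]
orientation: [[0.643, 0.766, -0.001], [0.766, -0.643, -0.001], [-0.001, -0.0, -1.0]]
wrist_force: [-0.1, 0.4, -1.7]
opening: 0.0413
grasp_force: 5.9
t 15.63 grasp [0.4647 0.2448 0.1374] yaw 49.97 open 0.0413 F [-0.1  0.4 -1.7] grip 5.9
(0.4658, 0.2444, 0.085) -> [0.0003 0.0011 0.0524] spin None rows>= 1.3
(0.4658, 0.2444, 0.0525) -> [0.0003 0.0011 0.0849] spin None rows>= 2.0
```

```bash
python3 -m handwheel '[[0,0.001,0.02,0],[0,0.001,0.035,0],[0,0.001,0.05,0],[0,0.001,0.06,0],[0,0.001,0.066,0],[0,0.001,0.066,0],[0,0.001,0.066,0]]'; python3 - <<'E'
from h import *
go((.4658,.2444,.0525))
t=bot.capture('top'); s=bot.capture('side'); np.save('t8.npy',t);np.save('s8.npy',s)
cv2.imwrite('pics/j.png',np.hstack([cv2.resize(t[240:320,250:330,::-1],(400,400),interpolation=cv2.INTER_CUBIC),cv2.resize(s[230:310,235:315,::-1],(400,400),interpolation=cv2.INTER_CUBIC)]))
E
```

```text
t: 16.22
eef_pos: [0.4658, 0.2448, 0.2269]
orientation: [[0.643, 0.766, 0.0], [0.766, -0.643, -0.0], [0.0, 0.0, -1.0]]
wrist_force: [0.6, 0.3, -1.2]
opening: 0.041
grasp_force: 5.9
t 16.22 grasp [0.4658 0.2448 0.0719] yaw 49.99 open 0.041 F [ 0.6  0.3 -1.2] grip 5.9
(0.4658, 0.2444, 0.0525) -> [-0.0003  0.0002  0.0194] spin None rows>= 0.5
```

View pics/j.png

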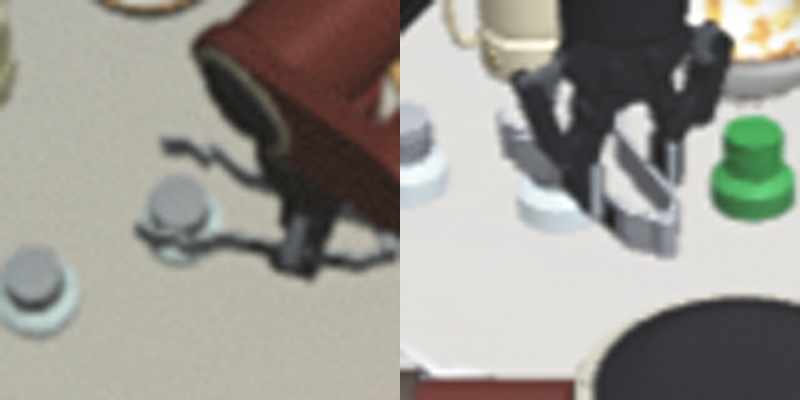

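Top crop: lid at (178,205) sits between the jaws, tips at (165,145) and (140,230); side shows the left leg just before the lid, no contact.

```bash
python3 - <<'E'
from h import *
T=lambda u,v,z:onz('top',250+u/5,240+v/5,z).round(4)
print(T(163,143,.0726),T(138,230,.0726),'mid',T(150.5,186.5,.0726),'lid',T(178,203,.051))
g=np.array([.4658,.2448]); d=T(150.5,186.5,.0726)[:2]-g; print(np.linalg.norm(d),np.degrees(np.arctan2(d[1],d[0])))
E
```

```text
[0.5516 0.3107 0.0726] [0.503  0.3482 0.0726] mid [0.5271 0.3296 0.0726] lid [0.5184 0.3154 0.051 ]
0.10463617921159013 54.13768566924221
```

```bash
python3 -m handwheel '[[0,0,0.008,0],[0,0,0.015,0],[0,0,0.019,0],[0,0,0.019,0],[0,0,0.019,0]]'; python3 -m handwheel '[[0,0,0,0],[0,0,0,0],[0,0,0,0],[0,0,0,0],[0,0,0,0]]' 0.033;  python3 -m handwheel '[[0,0,0,0],[0,0,0,0],[0,0,0,0],[0,0,0,0],[0,0,0,0]]' 0.029; python3 -c "
from h import *
go()"
```

```text
t: 16.73
eef_pos: [0.4655, 0.2449, 0.207]
orientation: [[0.643, 0.766, -0.001], [0.766, -0.643, -0.0], [-0.001, -0.001, -1.0]]
wrist_force: [0.1, -0.4, -1.2]
opening: 0.0411
grasp_force: 5.9
t: 17.15
eef_pos: [0.4658, 0.245, 0.2078]
orientation: [[0.643, 0.766, 0.0], [0.766, -0.643, 0.0], [0.0, 0.0, -1.0]]
wrist_force: [-0.7, -0.0, -1.1]
opening: 0.0335
grasp_force: 10.1
t: 17.57
eef_pos: [0.4658, 0.245, 0.2078]
orientation: [[0.643, 0.766, 0.0], [0.766, -0.643, -0.0], [0.0, 0.0, -1.0]]
wrist_force: [-0.3, -0.3, -0.9]
opening: 0.0316
grasp_force: 61.9
t 17.57 grasp [0.4658 0.245  0.0528] yaw 50.01 open 0.0316 F [-0.3 -0.3 -0.9] grip 61.9
```

Opening stopped at 31.6 mm: jar held. Lift.

```bash
python3 -m handwheel '[[0,0,-0.01,0],[0,0,-0.03,0],[0,0,-0.05,0],[0,0,-0.07,0],[0,0,-0.08,0],[0,0,-0.08,0],[0,0,-0.08,0],[0,0,-0.08,0]]'; python3 - <<'E'
from h import *
r=.0895; th=np.radians(52); d=r*np.array([np.cos(th),np.sin(th)]); print('place grasp',np.array([.6,.08])-d,np.array([.6,-.05])-d)
go((.545,.0095,.1328),(.545,.0095,.0528+.012))
im=bot.capture('side'); np.save('s9.npy',im)
# foot of the jar: pale-glass blob under jaws -> check it left the table: mean colour around old foot place and the lifted place
for z in(.008,.088): u,v=px('side',(.52,.315,z)).round().astype(int); print(z,(u,v),im[v-2:v+3,u-2:u+3].mean((0,1)).round())
E
```

```text
t: 18.23
eef_pos: [0.4653, 0.2447, 0.2864]
orientation: [[0.643, 0.766, -0.002], [0.766, -0.643, -0.001], [-0.002, -0.001, -1.0]]
wrist_force: [-0.8, 0.1, -2.1]
opening: 0.0315
grasp_force: 61.9
place grasp [0.5448983  0.00947304] [ 0.5448983  -0.12052696]
t 18.23 grasp [0.465  0.2446 0.1314] yaw 50.01 open 0.0315 F [-0.8  0.1 -2.1] grip 61.9
(0.545, 0.0095, 0.1328) -> [-0.129   0.2123 -0.0014] spin None rows>= 6.0
(0.545, 0.0095, 0.0648) -> [-0.1289  0.2123  0.0666] spin None rows>= 6.2
0.008 (np.int64(267), np.int64(270)) [223. 222. 219.]
0.088 (np.int64(266), np.int64(248)) [125. 130. 135.]
```

```bash
python3 -m handwheel '[[-0.01,0.02,0,0],[-0.03,0.05,0,0],[-0.05,0.085,0,0],[-0.07,0.12,0,0],[-0.09,0.15,0,0],[-0.11,0.18,0,0],[-0.12,0.2,0,0],[-0.129,0.212,0,0],[-0.129,0.212,0,0],[-0.129,0.212,0,0],[-0.129,0.212,0.02,0],[-0.129,0.212,0.04,0],[-0.129,0.212,0.055,0],[-0.129,0.212,0.062,0],[-0.129,0.212,0.062,0],[-0.129,0.212,0.062,0]]'; python3 - <<'E'
from h import *
go((.545,.0095,.065))
t=bot.capture('top'); s=bot.capture('side'); np.save('t9.npy',t);np.save('s9.npy',s)
cv2.imwrite('pics/k.png',np.hstack([cv2.resize(t[190:270,310:410,::-1],(400,320),interpolation=cv2.INTER_CUBIC),cv2.resize(s[230:310,310:410,::-1],(400,320),interpolation=cv2.INTER_CUBIC)]))
E
```

```text
t: 19.62
eef_pos: [0.5451, 0.0106, 0.2254]
orientation: [[0.642, 0.767, -0.001], [0.767, -0.642, 0.0], [-0.0, -0.001, -1.0]]
wrist_force: [0.2, 0.5, -2.5]
opening: 0.0319
grasp_force: 61.9
t 19.62 grasp [0.5449 0.0107 0.0704] yaw 50.07 open 0.0319 F [ 0.2  0.5 -2.5] grip 61.9
(0.545, 0.0095, 0.065) -> [-0.0009  0.0007  0.0054] spin None rows>= 0.1
```

```bash
python3 -m handwheel '[[0,0,0.003,0],[0,0,0.005,0],[0,0,0.006,0],[0,0,0.006,0],[0,0,0.006,0]]'; python3 -m handwheel '[[0,0,0,0],[0,0,0,0],[0,0,0,0],[0,0,0,0]]' 0.034;  python3 -m handwheel '[[0,0,0,0],[0,0,0,0],[0,0,0,0],[0,0,0,0],[0,0,0,0]]' 0.0415; python3 -m handwheel '[[0,0,-0.01,0],[0,0,-0.03,0],[0,0,-0.05,0],[0,0,-0.07,0],[0,0,-0.08,0],[-0.03,0,-0.08,0],[-0.06,0,-0.08,0],[-0.06,0,-0.08,0]]'; python3 - <<'E'
from h import *
go()
t=bot.capture('top'); s=bot.capture('side'); np.save('t9.npy',t);np.save('s9.npy',s)
# lids: grey, unsaturated mid-tone blobs near expected pixels
for nm,p in (('B',(.6,.08,.063)),('A',(.515,.417,.051))):
  for n,im in(('top',t),('side',s)):
    u,v=px(n,p).round().astype(int); w=im[v-22:v+23,u-22:u+23].astype(int); hsv=cv2.cvtColor(w.astype(np.uint8),cv2.COLOR_RGB2HSV)
    m=((hsv[...,1]<45)&(hsv[...,2]>85)&(hsv[...,2]<168)).astype(np.uint8)
    k,l,st,c=cv2.connectedComponentsWithStats(cv2.morphologyEx(m,cv2.MORPH_OPEN,np.ones((3,3))))
    for i in range(1,k):
      if st[i,4]>40: print(nm,n,st[i],onz(n,u-22+c[i][0],v-22+c[i][1],p[2]).round(3))
cv2.imwrite('pics/k.png',np.hstack([cv2.resize(t[190:330,240:415,::-1],(400,320),interpolation=cv2.INTER_CUBIC),cv2.resize(s[220:320,220:420,::-1],(400,320),interpolation=cv2.INTER_CUBIC)]))
E
```

```text
t: 20.13
eef_pos: [0.5454, 0.0098, 0.2199]
orientation: [[0.643, 0.766, 0.0], [0.766, -0.643, 0.0], [0.0, 0.0, -1.0]]
wrist_force: [1.0, 0.0, -1.6]
opening: 0.0318
grasp_force: 61.9
t: 20.47
eef_pos: [0.5454, 0.0099, 0.2198]
orientation: [[0.643, 0.766, 0.0], [0.766, -0.643, -0.0], [0.0, 0.0, -1.0]]
wrist_force: [-0.2, 0.2, -1.4]
opening: 0.0336
grasp_force: 7.8
t: 20.88
eef_pos: [0.5453, 0.0099, 0.2197]
orientation: [[0.643, 0.766, -0.0], [0.766, -0.643, 0.0], [-0.0, -0.0, -1.0]]
wrist_force: [-0.2, 0.6, -1.3]
opening: 0.0416
grasp_force: 5.7
t: 21.55
eef_pos: [0.5047, -0.038, 0.2996]
orientation: [[0.644, 0.765, -0.002], [0.765, -0.644, -0.002], [-0.002, -0.0, -1.0]]
wrist_force: [-0.4, -0.2, -1.5]
opening: 0.0416
grasp_force: 5.7
t 21.55 grasp [ 0.5045 -0.0383  0.1446] yaw 49.88 open 0.0416 F [-0.4 -0.2 -1.5] grip 5.7
B top [16 17 12 10 96] [0.599 0.081 0.063]
B side [  2   0  33   7 145] [0.722 0.119 0.063]
B side [ 22  11  17  12 119] [0.642 0.067 0.063]
B side [16 25 11  7 62] [0.566 0.074 0.063]
A top [ 16  18  13  11 117] [0.511 0.419 0.051]
```

Jar B stands at (0.599, 0.081) on the board. Now jar A.

```bash
python3 -c "
from h import *
go((.458-.0386,.3485-.046,.14))"
```

```text
t 21.65 grasp [ 0.5063 -0.0365  0.1448] yaw 49.91 open 0.0415 F [-0.1  1.2 -0.8] grip 5.7
(0.4194, 0.3025, 0.14) -> [ 0.2035 -0.2848  0.0049] spin None rows>= 8.4
```

```bash
python3 -m handwheel '[[0.01,-0.015,0,0],[0.03,-0.045,0,0],[0.05,-0.075,0,0],[0.075,-0.105,0,0],[0.1,-0.14,0,0],[0.125,-0.175,0,0],[0.15,-0.21,0,0],[0.17,-0.24,0,0],[0.19,-0.265,0,0],[0.203,-0.285,0,0],[0.203,-0.285,0,0],[0.203,-0.285,0,0],[0.203,-0.285,0,0]]'; python3 - <<'E'
from h import *
go((.458,.3485,.14),(.458,.3485,.0525))
t=bot.capture('top'); np.save('t10.npy',t)
for nm,p in (('B',(.6,.08,.063)),('A',(.512,.418,.051))):
    n='top';im=t;u,v=px(n,p).round().astype(int); w=im[v-30:v+31,u-30:u+31]; hsv=cv2.cvtColor(np.ascontiguousarray(w),cv2.COLOR_RGB2HSV)
    m=((hsv[...,1]<45)&(hsv[...,2]>85)&(hsv[...,2]<168)).astype(np.uint8)
    k,l,st,c=cv2.connectedComponentsWithStats(cv2.morphologyEx(m,cv2.MORPH_OPEN,np.ones((3,3))))
    for i in range(1,k):
      if st[i,4]>40: print(nm,n,st[i],onz(n,u-30+c[i][0],v-30+c[i][1],p[2]).round(3))
# tips of dark legs near expected jaws
h=.14-.0253+.02; e=np.array([.4194,.3025])+.095*np.array([np.cos(.9),np.sin(.9)]); u,v=px('top',(*e,h)).round().astype(int); print(u,v)
g=cv2.cvtColor(t,cv2.COLOR_RGB2GRAY)[v-18:v+19,u-18:u+19]; print('\n'.join(''.join('#' if a<100 else '+' if a<140 else '.' for a in r) for r in g)); print(u-18,v-18)
E
```

```text
t: 22.73
eef_pos: [0.4189, 0.3028, 0.2996]
orientation: [[0.642, 0.767, -0.0], [0.767, -0.642, -0.0], [-0.0, 0.0, -1.0]]
wrist_force: [-0.8, -0.1, -1.8]
opening: 0.0414
grasp_force: 5.7
t 22.73 grasp [0.4188 0.3027 0.1446] yaw 50.05 open 0.0414 F [-0.8 -0.1 -1.8] grip 5.7
(0.458, 0.3485, 0.14) -> [0.0601 0.0007 0.0045] spin None rows>= 1.4
(0.458, 0.3485, 0.0525) -> [0.0602 0.0006 0.092 ] spin None rows>= 2.6
B top [24 25 12 10 93] [0.599 0.081 0.063]
A top [ 24  24  15  11 127] [0.512 0.418 0.051]
271 289
.........................############
.........................+###########
..........................###########
..........................+##########
...........................+#########
............................+########
.............................+#######
.................+####+.......+######
.................######+.......+#####
.................+######+++++....+###
......................+######+....+##
........................+##+###+...##
.........................++..+##...+#
..............................+##+.+#
...............................+#####
................................+####
.................................++##
...................................++
.....................................
.....................................
.....................................
.....................................
.....................................
.....................................
.........+...........................
........++++.........................
........+++#++.......................
+......+++.+##+++++#+........++......
++..+++#+...+#######++..++########++.
#######+.....+#######################
+#####+........+++++#######++++++####
..+++...............++#+++........+++
.....................................
.....................................
.....................................
.....................................
....+................................
253 271
```

```bash
python3 - <<'E'
from h import *
z=.1446-.0253+.022
a,b=onz('top',270,278.5,z),onz('top',261,296.3,z); m=(a+b)/2; d=m[:2]-[.4188,.3027]; print(a,b,np.linalg.norm(a-b),np.linalg.norm(d),np.degrees(np.arctan2(d[1],d[0])))
E
python3 -m handwheel '[[0.02,0,0,0],[0.045,0,0,0],[0.06,0.001,0,0],[0.06,0.001,0,0],[0.06,0.001,0.02,0],[0.06,0.001,0.04,0],[0.06,0.001,0.06,0],[0.06,0.001,0.072,0],[0.06,0.001,0.072,0],[0.06,0.001,0.072,0]]'; python3 - <<'E'
from h import *
go((.458,.3485,.0525))
t=bot.capture('top'); np.save('t11.npy',t)
u,v=px('top',(.512,.418,.06)).round().astype(int); g=cv2.cvtColor(t,cv2.COLOR_RGB2GRAY)[v-18:v+19,u-18:u+19]; print('\n'.join(''.join('#' if a<100 else '+' if a<150 else '.' if a<195 else ' ' for a in r) for r in g)); print(u-18,v-18)
E
```

```text
[0.50730496 0.36725609 0.1413    ] [0.46514675 0.41334866 0.1413    ] 0.062464714275521055 0.11054601879839622 52.4152157660082
t: 23.62
eef_pos: [0.458, 0.3471, 0.2272]
orientation: [[0.643, 0.766, -0.002], [0.766, -0.643, -0.001], [-0.002, -0.001, -1.0]]
wrist_force: [-0.6, -0.2, -0.9]
opening: 0.0415
grasp_force: 5.7
t 23.62 grasp [0.4578 0.347  0.0722] yaw 49.95 open 0.0415 F [-0.6 -0.2 -0.9] grip 5.7
(0.458, 0.3485, 0.0525) -> [ 0.0011 -0.0009  0.0197] spin None rows>= 0.5
....................+################
.....................###########+####
.....................+###########+###
......................###############
......................+############+#
...............+++++...+############+
...............+####++.++############
................######++++###########
................+###+##+++###########
.................++..+###+###########
......................++#++##########
........................++.++#++#####
............................++#######
.............................++######
..............................++#####
................+.+.............+####
...............+..................+##
..............+....................+#
.......................+............+
.............+.........++............
.............+.........++. ..........
.............++.......+++. ..........
.............+++....+++#+. ..........
.........++..+#+++++++#+.  ..........
.........+++.+++++++###+. ...........
..........##++++++++##++...++++......
..........+#######+++++++#####++++++.
...........++#####++################+
............+++++++#######+++++######
..............+...++###+++.....+++###
................++++++++..........+##
.................++++.............+##
..................................+##
...................................++
.....................................
.....................................
.....................................
238 276
```

Same relation lid-to-jaws as with jar B; descend and squeeze.

```bash
python3 -m handwheel '[[0.001,0,0.008,0],[0.001,0,0.015,0],[0.001,0,0.019,0],[0.001,0,0.019,0],[0.001,0,0.019,0]]'; python3 -m handwheel '[[0,0,0,0],[0,0,0,0],[0,0,0,0],[0,0,0,0],[0,0,0,0]]' 0.033;  python3 -m handwheel '[[0,0,0,0],[0,0,0,0],[0,0,0,0],[0,0,0,0],[0,0,0,0]]' 0.029; python3 -m handwheel '[[0,0,-0.01,0],[0,0,-0.03,0],[0,0,-0.05,0],[0,0,-0.07,0],[0,0,-0.08,0],[0,0,-0.08,0],[0,0,-0.08,0],[0,0,-0.08,0]]'; python3 -c "
from h import *
go((.54,-.1205,.133),(.545,-.1205,.133),(.545,-.1205,.0645))"
```

```text
t: 24.08
eef_pos: [0.4586, 0.3487, 0.2083]
orientation: [[0.643, 0.766, -0.001], [0.766, -0.643, -0.0], [-0.001, -0.0, -1.0]]
wrist_force: [-0.6, 0.0, -0.3]
opening: 0.0414
grasp_force: 5.7
t: 24.5
eef_pos: [0.4589, 0.3487, 0.2089]
orientation: [[0.643, 0.766, 0.0], [0.766, -0.643, 0.0], [0.0, 0.0, -1.0]]
wrist_force: [-0.7, 0.1, -1.8]
opening: 0.0335
grasp_force: 11.4
t: 24.92
eef_pos: [0.4589, 0.3488, 0.2089]
orientation: [[0.643, 0.766, 0.0], [0.766, -0.643, 0.0], [0.0, -0.0, -1.0]]
wrist_force: [-0.5, -0.3, 0.2]
opening: 0.0318
grasp_force: 62.0
t: 25.58
eef_pos: [0.4584, 0.3484, 0.2873]
orientation: [[0.643, 0.766, -0.002], [0.766, -0.643, -0.001], [-0.002, -0.001, -1.0]]
wrist_force: [0.6, 0.5, -2.3]
opening: 0.0321
grasp_force: 61.9
t 25.58 grasp [0.458  0.3482 0.1323] yaw 50.01 open 0.0321 F [ 0.6  0.5 -2.3] grip 61.9
(0.54, -0.1205, 0.133) -> [-3.067e-01  3.639e-01 -3.000e-04] spin None rows>= 11.4
(0.545, -0.1205, 0.133) -> [-3.035e-01  3.677e-01 -3.000e-04] spin None rows>= 11.4
(0.545, -0.1205, 0.0645) -> [-0.3034  0.3678  0.0682] spin None rows>= 11.5
```

```bash
python3 -m handwheel '[[-0.01,0.02,-0.02,0],[-0.03,0.045,-0.03,0],[-0.055,0.075,-0.03,0],[-0.08,0.105,-0.03,0],[-0.105,0.135,-0.03,0],[-0.13,0.165,-0.03,0],[-0.155,0.195,-0.03,0],[-0.18,0.225,-0.03,0],[-0.205,0.255,-0.03,0],[-0.23,0.285,-0.03,0],[-0.255,0.31,-0.03,0],[-0.28,0.34,-0.03,0],[-0.295,0.36,-0.03,0],[-0.303,0.368,-0.02,0],[-0.303,0.368,0.01,0],[-0.303,0.368,0.035,0],[-0.303,0.368,0.055,0],[-0.303,0.368,0.062,0],[-0.303,0.368,0.062,0],[-0.303,0.368,0.062,0]]'; python3 -c "
from h import *
go((.545,-.1205,.0657))"
```

```text
t: 27.25
eef_pos: [0.5459, -0.1195, 0.2263]
orientation: [[0.642, 0.766, -0.001], [0.766, -0.642, 0.0], [-0.0, -0.001, -1.0]]
wrist_force: [0.7, 0.7, -1.4]
opening: 0.0319
grasp_force: 60.6
t 27.25 grasp [ 0.5458 -0.1194  0.0713] yaw 50.04 open 0.0319 F [ 0.7  0.7 -1.4] grip 60.6
(0.545, -0.1205, 0.0657) -> [-0.0014 -0.0001  0.0056] spin None rows>= 0.1
```

```bash
python3 -m handwheel '[[0,0,0.003,0],[0,0,0.005,0],[0,0,0.0055,0],[0,0,0.0055,0],[0,0,0.0055,0]]'; python3 -m handwheel '[[0,0,0,0],[0,0,0,0],[0,0,0,0],[0,0,0,0]]' 0.034;  python3 -m handwheel '[[0,0,0,0],[0,0,0,0],[0,0,0,0],[0,0,0,0],[0,0,0,0]]' 0.0415; python3 -m handwheel '[[0,0,-0.01,0],[0,0,-0.03,0],[0,0,-0.05,0],[0,0,-0.07,0],[0,0,-0.08,0],[-0.03,0,-0.08,0],[-0.06,0,-0.08,0],[-0.06,0,-0.08,0],[-0.06,0,-0.08,0]]'; python3 - <<'E'
from h import *
go((.422,.034,.145),(.422,.034,.03),yaw=91)
t=bot.capture('top')
for nm,p in (('B',(.6,.08,.063)),('A',(.6,-.05,.063))):
    n='top';im=t;u,v=px(n,p).round().astype(int); w=im[v-30:v+31,u-30:u+31]; hsv=cv2.cvtColor(np.ascontiguousarray(w),cv2.COLOR_RGB2HSV)
    m=((hsv[...,1]<45)&(hsv[...,2]>85)&(hsv[...,2]<168)).astype(np.uint8)
    k,l,st,c=cv2.connectedComponentsWithStats(cv2.morphologyEx(m,cv2.MORPH_OPEN,np.ones((3,3))))
    for i in range(1,k):
      if st[i,4]>40: print(nm,n,st[i],onz(n,u-30+c[i][0],v-30+c[i][1],p[2]).round(3))
E
```

```text
t: 27.67
eef_pos: [0.5462, -0.12, 0.2217]
orientation: [[0.643, 0.766, 0.001], [0.766, -0.643, -0.0], [0.0, 0.001, -1.0]]
wrist_force: [-0.4, -0.2, -1.8]
opening: 0.0315
grasp_force: 60.6
t: 28.0
eef_pos: [0.5461, -0.12, 0.2214]
orientation: [[0.643, 0.766, 0.0], [0.766, -0.643, -0.0], [0.0, 0.0, -1.0]]
wrist_force: [-0.1, 0.1, -1.0]
opening: 0.0344
grasp_force: 7.8
t: 28.42
eef_pos: [0.546, -0.1199, 0.2212]
orientation: [[0.643, 0.766, -0.0], [0.766, -0.643, 0.0], [0.0, -0.0, -1.0]]
wrist_force: [-1.0, -0.2, 0.1]
opening: 0.0415
grasp_force: 5.7
t: 29.17
eef_pos: [0.5068, -0.1667, 0.3014]
orientation: [[0.644, 0.765, 0.0], [0.765, -0.644, 0.0], [0.0, 0.0, -1.0]]
wrist_force: [-0.3, 0.3, -1.0]
opening: 0.0415
grasp_force: 5.7
t 29.17 grasp [ 0.5068 -0.1666  0.1464] yaw 49.88 open 0.0415 F [-0.3  0.3 -1. ] grip 5.7
(0.422, 0.034, 0.145) -> [ 0.0988 -0.1941  0.0014] spin -0.718 rows>= 5.2
(0.422, 0.034, 0.03) -> [ 0.0988 -0.1942  0.1164] spin -0.718 rows>= 5.9
B top [24 25 12 10 96] [0.599 0.081 0.063]
A top [11  0 14  5 51] [ 0.718 -0.062  0.063]
A top [22 33 11 10 91] [ 0.577 -0.029  0.063]
```

```bash
python3 -m handwheel '[[0.01,-0.02,0,-0.1],[0.03,-0.05,0,-0.2],[0.045,-0.085,0,-0.3],[0.06,-0.115,0,-0.42],[0.075,-0.15,0,-0.54],[0.09,-0.175,0,-0.66],[0.099,-0.194,0,-0.718],[0.099,-0.194,0,-0.718],[0.099,-0.194,0.03,-0.718],[0.099,-0.194,0.06,-0.718],[0.099,-0.194,0.09,-0.718],[0.099,-0.194,0.105,-0.718],[0.099,-0.194,0.105,-0.718],[0.099,-0.194,0.105,-0.718]]'; python3 - <<'E'
from h import *
go((.422,.034,.03),yaw=91)
t=bot.capture('top'); s=bot.capture('side');np.save('t12.npy',t);np.save('s12.npy',s)
for nm,p in (('B',(.6,.08,.063)),('A',(.6,-.05,.063))):
  for n,im in(('top',t),('side',s)):
    u,v=px(n,p).round().astype(int); w=im[v-25:v+26,u-25:u+26]; hsv=cv2.cvtColor(np.ascontiguousarray(w),cv2.COLOR_RGB2HSV)
    m=((hsv[...,1]<45)&(hsv[...,2]>85)&(hsv[...,2]<168)).astype(np.uint8)
    k,l,st,c=cv2.connectedComponentsWithStats(cv2.morphologyEx(m,cv2.MORPH_OPEN,np.ones((3,3))))
    for i in range(1,k):
      if st[i,4]>40: print(nm,n,st[i],onz(n,u-25+c[i][0],v-25+c[i][1],p[2]).round(3))
E
```

```text
t: 30.38
eef_pos: [0.4225, 0.0347, 0.1957]
orientation: [[-0.02, 1.0, -0.002], [1.0, 0.02, 0.0], [0.0, -0.002, -1.0]]
wrist_force: [0.4, -0.4, -0.1]
opening: 0.0414
grasp_force: 5.7
t 30.38 grasp [0.4222 0.0347 0.0407] yaw 91.14 open 0.0414 F [ 0.4 -0.4 -0.1] grip 5.7
(0.422, 0.034, 0.03) -> [-0.0006 -0.0005  0.0107] spin 0.002 rows>= 0.3
B top [19 20 12 10 94] [0.599 0.081 0.063]
B side [ 1  0 12  5 56] [0.723 0.179 0.063]
B side [ 39   2  12  11 111] [0.736 0.052 0.063]
A top [25  0 13  6 42] [ 0.668 -0.11   0.063]
A top [18 28 10  6 54] [ 0.583 -0.031  0.063]
A side [  0   0  42  12 276] [ 0.728 -0.017  0.063]
A side [10 30 12  8 77] [ 0.544 -0.034  0.063]
```

```bash
python3 -m handwheel '[[0,0,0.005,0],[0,0,0.009,0],[0,0,0.0115,0],[0,0,0.0115,0],[0,0,0.0115,0]]'; python3 -m handwheel '[[0,0,0,0],[0,0,0,0],[0,0,0,0],[0,0,0,0],[0,0,0,0]]' 0.047; python3 -m handwheel '[[0,0,0,0],[0,0,0,0],[0,0,0,0],[0,0,0,0],[0,0,-0.02,0],[0,0,-0.05,0],[0,0,-0.09,0],[0,0,-0.13,0],[0,0,-0.15,0],[0,0,-0.15,0]]' 0.07; python3 -c "
from h import *
go((.45,-.15,.25))"
```

```text
t: 30.9
eef_pos: [0.4224, 0.0346, 0.1847]
orientation: [[-0.02, 1.0, -0.0], [1.0, 0.02, 0.0], [0.0, -0.0, -1.0]]
wrist_force: [0.2, -0.3, -1.1]
opening: 0.0415
grasp_force: 5.7
t: 31.32
eef_pos: [0.4226, 0.0346, 0.1849]
orientation: [[-0.02, 1.0, 0.0], [1.0, 0.02, -0.0], [-0.0, 0.0, -1.0]]
wrist_force: [0.8, -0.2, 0.3]
opening: 0.0473
grasp_force: 0.0
t: 32.15
eef_pos: [0.4241, 0.0345, 0.3414]
orientation: [[-0.02, 1.0, 0.012], [1.0, 0.02, -0.001], [-0.001, 0.012, -1.0]]
wrist_force: [-0.1, 0.4, 1.8]
opening: 0.0699
grasp_force: 0.0
t 32.15 grasp [0.4259 0.0343 0.1864] yaw 91.15 open 0.0699 F [-0.1  0.4  1.8] grip 0.0
(0.45, -0.15, 0.25) -> [-0.1851  0.0229 -0.0631] spin None rows>= 4.7
```

```bash
python3 -m handwheel '[[0,0,-0.04,0],[-0.02,0,-0.08,0],[-0.06,0.01,-0.11,0],[-0.1,0.02,-0.12,0],[-0.14,0.03,-0.12,0],[-0.18,0.04,-0.12,0],[-0.22,0.05,-0.12,0],[-0.26,0.06,-0.12,0],[-0.3,0.07,-0.12,0],[-0.34,0.08,-0.12,0],[-0.38,0.09,-0.12,0],[-0.4,0.09,-0.12,0],[-0.4,0.09,-0.12,0],[-0.4,0.09,-0.12,0]]'; python3 - <<'E'
from h import *
t=bot.capture('top'); s=bot.capture('side');np.save('t13.npy',t);np.save('s13.npy',s)
cv2.imwrite('pics/z.png',np.hstack([cv2.resize(t[180:340,240:440,::-1],(400,320),interpolation=cv2.INTER_CUBIC),cv2.resize(s[220:380,330:530,::-1],(400,320),interpolation=cv2.INTER_CUBIC)]))
go()
E
```

```text
t: 33.32
eef_pos: [0.5203, -0.3648, 0.4525]
orientation: [[-0.018, 1.0, -0.002], [1.0, 0.018, 0.003], [0.003, -0.002, -1.0]]
wrist_force: [-0.3, 1.2, 0.4]
opening: 0.0698
grasp_force: 0.0
t 33.42 grasp [ 0.5202 -0.3626  0.2986] yaw 91.17 open 0.07 F [-0.2 -0.2  1.1] grip 0.0
```

View pics/z.png

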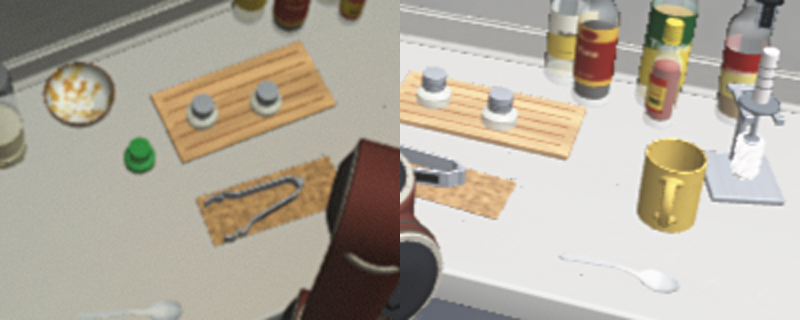

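Both jars stand upright on the board (lids at (203,105), (266,92)), tongs lie open on the mat, brush hangs, mug in place. Check the numbers.

```bash
python3 - <<'E'
from h import *
T=lambda u,v,z:onz('top',240+u/2,180+v/2,z).round(3)
S=lambda u,v,z:onz('side',330+(u-400)/2,220+v/2,z).round(3)
print('jars',T(203,103,.063),T(266,89,.063),S(434,73,.063),S(500,93,.063))
print('tongs hinge',T(301,182,.017),'tips',T(206,205,.017),T(226,239,.017))
print('mat corners',T(197,206,.004),T(330,160,.004),T(216,241,.004))
E
```

```text
jars [0.6   0.079 0.063] [ 0.581 -0.029  0.063] [0.599 0.08  0.063] [ 0.578 -0.028  0.063]
tongs hinge [ 0.422 -0.018  0.017] tips [0.449 0.143 0.017] [0.383 0.14  0.017]
mat corners [0.458 0.154 0.004] [ 0.442 -0.085  0.004] [0.39  0.153 0.004]
```

```bash
python3 -c "
from h import *
print(bot.finish_job())"
```

```text
the job is handed in; nothing more can be done
None
```

I handed the job in at about 33 s on the robot's clock, and the judge's result was not shown. I gave the mug its three strokes and the brush hangs back on its fork; both jars present stand upright on the board (one has shifted about 3 cm from where I set it but is well inside the limits), the tongs lie open on the mat, and the mug is where it was.

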